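Dock the card reader at the salon reception

ROBOT

A 6-joint arm with a two-finger parallel gripper is mounted at the origin on the work surface. World frame = base frame: x ahead of the robot, y to its left, z up, the work surface at z = 0. Lengths are in m, angles in rad, forces in N, time in s.
With the tool pointing down it reaches from about 0.35 to 0.775 m from the base axis. Payload 7.3 kg.
Tool frame: the origin (TCP) lies on the centre line of the jaws, within the pads' length; the fingertips stand ahead of it and the grasp point (between the pads) lies 11 mm behind it (robot.nose_length is the z of the fingertips in the tool frame, in m); z points along the fingers, y is the line along which they close (so a half turn about z gives the same grasp; the last joint's range is limited). The gripper opens to 92 mm and grips with 3 to 60 N. Pads are 19 mm wide; open, the fingers measure 130 mm over their backs; the gripper's body (75 mm by 190 mm) begins 47 mm behind the grasp point.
Start: joints at [1, 0.342, 1.524, -0, 1.275, -0.146], TCP at [0.216, 0.478, 0.235] pointing down, gripper open.
Joint ranges: [-2.53, 2.53], [-0.77, 2.02], [0.04, 2.7], [-1, 4.14], [0.28, 2.66], [-3.11, 3.11]. Speed limits (rad/s): [2.57, 2.57, 3.14, 3.14, 3.14, 3.14].

INTERFACE

Orientations are given as [roll, pitch, yaw] about the fixed x, y, z axes, in that order (R = Rz(yaw) Ry(pitch) Rx(roll)).
In Python, from cell import robot, cams gives the robot as it stands. The module is installed in compiled form; this text tells all that it offers.
- The arm moves only by the tool carry_out, never from a script. Its argument "deltas" is a list of rows, each a list of 7 numbers: the shift along the tool's x, y, z in cm, then the turn, a rotation vector about the tool's x, y, z in rad, then the opening, from 0 (shut) to 1 (fully open). A call has exactly 8 rows; each row shifts and turns the commanded pose from where the row before left it, along the tool's axes as they then stand; what a row does not reach is not made up. A row lasts 1/12 s, in which the tool goes at most 41.7 mm and 7.16 degrees, less where a joint would pass 70% of its speed; a pose out of reach is approached as far as the arm can. A call is refused whole if a number of a shift passes 4.17 or a number of a turn 0.125, either way. A call with a gripper value outside its range is refused whole. The fingers move at their own pace and stop on an object; "force" is the grip in N (left out, the last holds). Time passes only in rows, so rows that do not move let the fingers close, or fill a call up. It gives the time, the measured TCP pose, the force, the opening and the grip force at its end, in the units of the state.
- robot.observe(): the state, without advancing time (a new reading comes with each control period).
- cams.read_camera(name): name is "scene" or "top" or "wrist"; returns a dict with "image" (420x560x3 uint8, blue, green, red), "depth" (420x560 float32, m along the optical axis (not along the pixel's ray), 0 where there is no reading), "fx", "fy", "cx", "cy" (pixels), "world_to_cam" (4x4, takes a point from world to camera coordinates). Camera axes: x right, y up, looking along -z (the intrinsics and any distortion apply to the point x, -y, -z); pixel columns grow to the right and rows downward; lengths in m; the calibration is good to about 2 mm. A picture is of the moment at which its call begins.
- robot.hand_in(): hands the job in; it is judged then, once.
The state is a dict: "time": time; "qpos": joint angles; "qvel": joint speeds; "joint_efforts": joint torques, N m; "tool_pos": TCP position; "tool_rot": TCP orientation; "contact_force": force on the tool from outside, world axes, zero at the start; "torque": the same for the moment, N m; "opening": finger opening in m; "grip_force": force on a finger pad.
Only numpy, scipy, OpenCV 4.12 (cv2) and the standard library are available. Lean on these libraries where they do the work, as an engineer would, in place of code of your own. Each camera call takes 0.05 s, during which the arm holds its last target. There are 200 camera calls.

TASK

Put the white card reader on the front part of the black counter dock, narrow end of its shoe towards the rails, and slide it in between the two converging dovetail rails until it wedges tight and cannot go further. Let go of it there, and leave the wooden sign and the green round mirror where they stand.

Things in the scene. Friction and masses are not known exactly. Their poses are not given: they have to be found in the camera images.
- reader_centre (a point): Centre of the card reader's upright white puck: 18 mm thick (x; grip it so, from above), 66 wide (y), 66 high (z), screen on +x face, 0.3 kg. 57 mm below is the underside of its dark steel dovetail shoe: 80 mm long (x), centred under the puck, 14 high, 72 wide at the tail (-x), tapering to 44 at the nose (+x), sides leaning in 25 degrees. Stands on the desk, nose roughly away from the robot.
- dock_home (a point): Where the reader's centre is when wedged home (shoe tail flush with the rails' mouth), 67 mm above the desk; x = sliding-in direction, z up. The mouth is at x = -40 mm here, the plate's near edge at -150. Rails overhang: lower the shoe on to the plate with its centre 70 to 105 mm short of home. Loosen the grip and push the puck's back with a finger: it slides under 2 N, the taper centres it (8 mm off is fine); 15 N wedges it.
- dock: The dock, fixed to the desk: a black plate 200 mm (x) x 124 (y) x 10 thick; its near half (-x) a flat open blue pad, its far half carrying two aluminium rails 82 mm long that converge along +x, inner faces undercut to match the shoe, tops up to 32 mm above the desk. Origin: centre of the plate's underside; home lies 50 mm further along +x.
- sign_centre (a point): Small blank sign, a bystander: an upright wooden block 18 x 66 x 66 mm with a paper face. It stands on the same kind of dark steel dovetail shoe as the card reader. The point is the centre of the block, 57 mm above the shoe's underside.
- mirror_centre (a point): Small round mirror in a green frame, a bystander: an upright disc 66 mm across and 18 mm thick. It stands on the same kind of dark steel dovetail shoe as the card reader. The point is the centre of the disc, 57 mm above the shoe's underside.
Not all that is in view belongs to the job. What is shaped like the dock but orange or yellow is not meant.

How it is judged:
By the outcome, as a careful person would: the job done as asked, in the order asked, and still so for the second after the job is handed in, with the robot touching nothing.
It also fails if it takes over 42 s, if anything falls off the work surface, if the arm or the gripper's body presses on something with over 40 N, if the wrist force passes 120 N, or if a joint passes its speed limit or range.

## Working session

There is one attempt and no reset: what is moved stays moved. The work goes in short steps, Python scripts to look and compute and a tool call to move; the robot and the scene stay as the last step left them, time stands still between calls to the robot, and variables do not carry over. Pictures are saved under pics/ and viewed, at most 10 in all, crops included, and the job is handed in when it is done.

Besides the shell and the picture viewer there is one more tool, called after "Emit:" as name(argument=value, ...), one argument or row to a line, values as JSON. carry_out: Moves the arm, as the interface text tells. Its arguments: {"type":"object","properties":{"deltas":{"type":"array","items":{"type":"array","items":{"type":"number"}}},"force":{"type":"number"}},"required":["deltas"]}

```bash
mkdir -p pics
python3 - <<'E'
from cell import robot,cams
import cv2,numpy as np,pickle
s=robot.observe();print(s,robot.nose_length)
d={n:cams.read_camera(n) for n in("scene","top")}
pickle.dump(d,open('v.pkl','wb'))
for n in d:
  cv2.imwrite(f'pics/{n}1.png',d[n]['image']); print(n,d[n]['fx'],d[n]['cx'],d[n]['cy'],np.round(d[n]['world_to_cam'],3).tolist(),d[n].keys(),(d[n]['depth']>0).mean())
E
```

```text
{'time': 0.0, 'qpos': array([ 9.99982657e-01,  3.42734317e-01,  1.52502724e+00, -2.05147681e-05,
        1.27539953e+00, -1.46021822e-01]), 'qvel': array([ 0.00012338, -0.00135174,  0.00021638, -0.00045328,  0.00059276,
       -0.00132865]), 'joint_efforts': array([-1.24036437e-04, -4.31223679e+01, -2.44216937e+01,  7.16327643e-02,
        5.57912013e-02, -8.66563755e-05]), 'tool_pos': array([0.21614557, 0.47800118, 0.23403537]), 'tool_rot': array([-3.14003805e+00, -2.08804747e-04,  2.71680663e+00]), 'contact_force': array([-0.03283672,  0.07154545,  0.27528134]), 'torque': array([-0.0163139 ,  0.00123697,  0.03901513]), 'grip_force': 0.0, 'opening': 0.09186730168078498} 0.008
scene 419.650579675774 276.1498214231292 200.8849532325577 [[0.742, 0.67, 0.016, -0.418], [-0.528, 0.57, 0.629, 0.138], [0.413, -0.475, 0.777, -1.194], [0.0, 0.0, 0.0, 1.0]] dict_keys(['image', 'depth', 'fx', 'fy', 'cx', 'cy', 'world_to_cam']) 0.995969387755102
top 470.72063296740606 283.81928735340597 209.6059472269522 [[-0.018, -1.0, -0.025, 0.115], [0.991, -0.021, 0.129, -0.434], [-0.13, -0.022, 0.991, -1.112], [0.0, 0.0, 0.0, 1.0]] dict_keys(['image', 'depth', 'fx', 'fy', 'cx', 'cy', 'world_to_cam']) 0.9959098639455782
```

View pics/scene1.png

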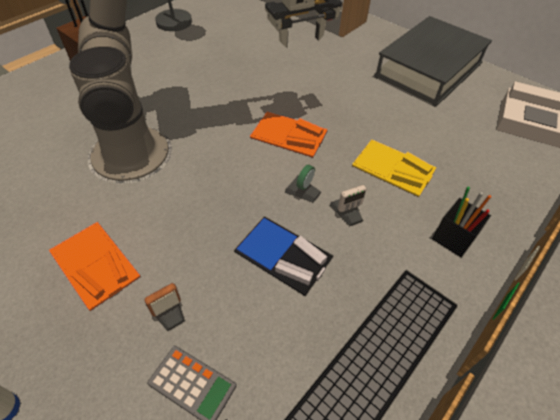

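View pics/top1.png

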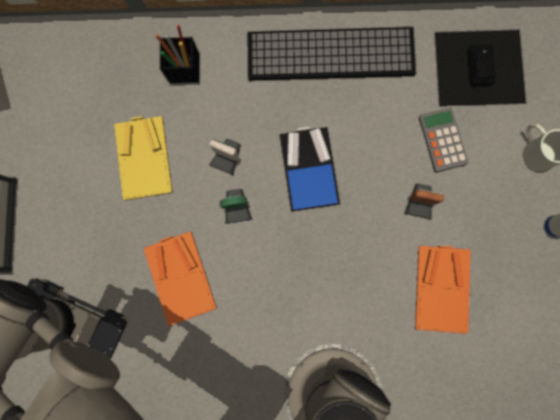

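The scene view shows the reader at about (350,198), the mirror at (305,180), the sign at (163,300) and the black dock at (285,253). In the top view the reader is at (223,150), the mirror at (235,203), the sign at (427,197) and the dock at (310,168), with its rails away from the robot.

```bash
cat > h.py <<'E'
import numpy as np,cv2
def cloud(c):
    v,u=np.mgrid[:420,:560]; d=c['depth']
    P=np.stack([(u-c['cx'])/c['fx']*d,-(v-c['cy'])/c['fy']*d,-d],-1)
    T=np.linalg.inv(c['world_to_cam']); return P@T[:3,:3].T+T[:3,3]
def onplane(c,uv,z):
    T=np.linalg.inv(c['world_to_cam']);uv=np.atleast_2d(uv)
    r=np.stack([(uv[:,0]-c['cx'])/c['fx'],-(uv[:,1]-c['cy'])/c['fy'],-np.ones(len(uv))],-1)@T[:3,:3].T
    return T[:3,3]+r*((z-T[2,3])/r[:,2])[:,None]
def rect(P):
    (c,s,a)=cv2.minAreaRect((P[:,:2]*1000).astype(np.float32)); return np.round(c,1),np.round(s,1),round(a,1)
E
python3 - <<'E'
from h import *;import pickle
d=pickle.load(open('v.pkl','rb'))
t=d['top'];P=cloud(t);hsv=cv2.cvtColor(t['image'],cv2.COLOR_BGR2HSV)
def sub(r0,r1,c0,c1):
    m=np.zeros((420,560),bool);m[r0:r1,c0:c1]=1;return m
# objects: from cloud (both cameras)
S=cloud(d['scene'])
for n,m,ms in(('reader',sub(130,180,200,248),sub(175,230,320,378)),('mirror',sub(182,230,212,258),sub(155,205,275,330)),('sign',sub(175,225,398,450),sub(275,335,135,195))):
  for k,Q in(('top',P[m]),('scene',S[ms])):
    hi=Q[(Q[:,2]>.075)&(Q[:,2]<.1)]; up=Q[(Q[:,2]>.03)&(Q[:,2]<.1)]; sh=Q[(Q[:,2]>.009)&(Q[:,2]<.02)]
    print(n,k,len(hi),hi[:,2].max() if len(hi) else 0,'hi',rect(hi),'up',rect(up),'shoe',len(sh),rect(sh))
# dock: blue pad + plate outline at z=.01
H,Sa,V=cv2.split(hsv)
b=(sub(155,220,275,350)&(H>100)&(H<130)&(Sa>120)).astype(np.uint8)
pts=onplane(t,np.argwhere(b)[:,::-1],.01);print('pad',len(pts),rect(pts))
pl=(sub(115,220,270,350)&(P[...,2]>.005)&(P[...,2]<.045));q=P[pl];print('dock',rect(q),q[:,2].max())
dk=(sub(115,220,270,350)&((V<45)|(b>0)|(P[...,2]>.018))).astype(np.uint8)
pr=q[q[:,2]>.022];print('rails',rect(pr))
b=((lambda h:(h[...,0]>100)&(h[...,0]<130)&(h[...,1]>120))(cv2.cvtColor(d['scene']['image'],cv2.COLOR_BGR2HSV)));b[:, :225]=0;b[:,320:]=0;b[:210]=0;b[300:]=0
pts=onplane(d['scene'],np.argwhere(b)[:,::-1],.01);print('pad scene',len(pts),rect(pts))
x=cv2.resize(t['image'][110:235,190:350],None,fx=5,fy=4.8,interpolation=cv2.INTER_CUBIC);cv2.imwrite('pics/crop.png',x)
E
```

```text
reader top 235 0.09374015240128042 hi (array([581.8, 248.2]), array([65.7, 20.6]), 65.9) up (array([581.5, 247.8]), array([66.7, 21.1]), 65.5) shoe 386 (array([584.2, 269.1]), array([93.1, 85.9]), 77.1)
reader scene 230 0.09368132157130482 hi (array([586.5, 247.4]), array([65. , 18.9]), 66.7) up (array([587.2, 247.6]), array([66.9, 19.5]), 64.0) shoe 306 (array([586.3, 294.3]), array([171.3, 123.4]), 62.4)
mirror top 190 0.09353168646917642 hi (array([453.8, 226.6]), array([19.9, 55.9]), 6.4) up (array([454. , 226.4]), array([20.6, 64.9]), 7.6) shoe 411 (array([452.9, 226.1]), array([80.1, 62.7]), 7.3)
mirror scene 148 0.09331811070954821 hi (array([458.7, 224.8]), array([19.4, 54.1]), 7.5) up (array([459.3, 223.7]), array([20.3, 61.7]), 7.7) shoe 348 (array([448.3, 272.4]), array([ 83.7, 153.7]), 11.1)
sign top 247 0.093761895748399 hi (array([ 456.1, -229. ]), array([65.5, 20.5]), 76.2) up (array([ 456.1, -228.9]), array([65.7, 20.8]), 75.5) shoe 430 (array([ 455.6, -228.6]), array([60.7, 82.1]), 77.7)
sign scene 373 0.09398257601026438 hi (array([ 461. , -229.3]), array([65.6, 19.8]), 75.1) up (array([ 461.5, -229.3]), array([65.8, 20.7]), 75.1) shoe 397 (array([ 422. , -226.2]), array([ 49.3, 159.4]), 85.8)
pad 1860 (array([495.8,  36. ]), array([102., 114.]), 7.3)
dock (array([546.1,  42.3]), array([194.9, 263.9]), 89.1) 0.03655834699651872
rails (array([592.1,  49.4]), array([ 83.2, 101.5]), 8.8)
pad scene 1680 (array([499.5,  37. ]), array([100.1, 113.4]), 7.4)
```

View pics/crop.png

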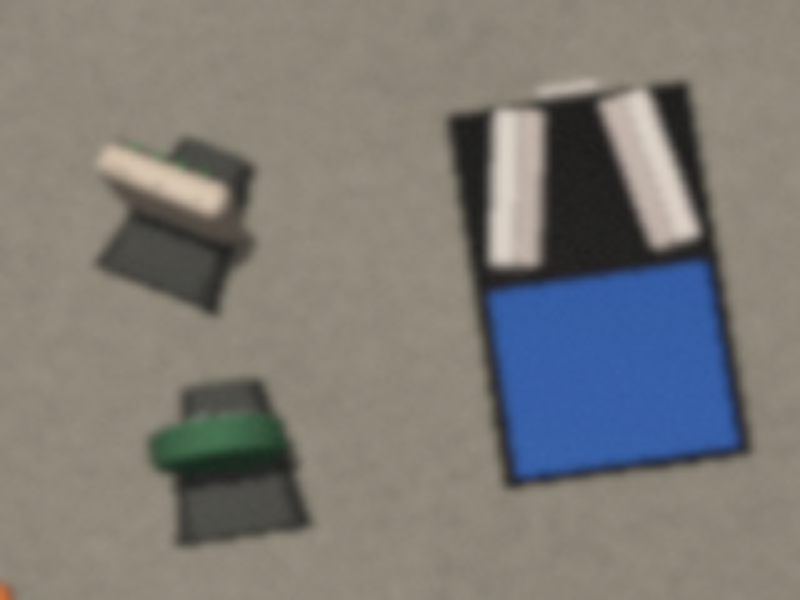

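The crop confirms the reader's nose points up and to the right, at a yaw of about -24°. The dock's yaw is about +7.4°, with its rails at the top. I estimate the reader at (0.584, 0.248) and home at (0.592, 0.049). I'll go above the reader first.

Emit:
carry_out(
  deltas=[
    [-2.7,-0.36,0.4,0,0,0,0.6],
    [-2.7,-0.36,0.4,0,0,0,0.6],
    [-2.7,-0.36,0.4,0,0,0,0.6],
    [-2.7,-0.36,0.4,0,0,0,0.6],
    [-2.7,-0.36,0.4,0,0,0,0.6],
    [-2.7,-0.36,0.4,0,0,0,0.6],
    [-2.7,-0.36,0.4,0,0,0,0.6],
    [-2.7,-0.36,0.4,0,0,0,0.6],
  ],
  force=20,
)

```text
time: 0.77
tool_pos: [0.4021, 0.3621, 0.2022]
tool_rot: [-3.141, -0.0, 2.717]
contact_force: [0.7, 0.6, -0.0]
opening: 0.0554
grip_force: 0.0
```

Emit:
carry_out(
  deltas=[
    [-2.7,-0.36,0.4,0,0,0,0.6],
    [-2.7,-0.36,0.4,0,0,0,0.6],
    [-2.7,-0.36,0.4,0,0,0,0.6],
    [-2.7,-0.36,0.4,0,0,0,0.6],
    [-2.7,-0.36,0.4,0,0,0,0.6],
    [-2.7,-0.36,0.4,0,0,0,0.6],
    [-2.7,-0.36,0.4,0,0,0,0.6],
    [-2.6,-0.36,0.4,0,0,0,0.6],
  ],
)

```text
time: 1.43
tool_pos: [0.5862, 0.2472, 0.17]
tool_rot: [-3.141, -0.001, 2.717]
contact_force: [0.1, 1.3, -0.0]
opening: 0.0553
grip_force: 0.0
```

Emit:
carry_out(
  deltas=[
    [0,0,0,0,0,0.12,0.6],
    [0,0,0,0,0,0.12,0.6],
    [0,0,0,0,0,0.12,0.6],
    [0,0,0,0,0,0.12,0.6],
    [0,0,0,0,0,0.12,0.6],
    [0,0,0,0,0,0.12,0.6],
    [0,0,0,0,0,0.12,0.6],
    [0,0,0,0,0,0.12,0.6],
  ],
)

```text
time: 2.1
tool_pos: [0.585, 0.2482, 0.1701]
tool_rot: [-3.14, 0.0, 1.751]
contact_force: [0.8, 0.5, 0.7]
opening: 0.0549
grip_force: 0.0
```

Emit:
carry_out(
  deltas=[
    [0,0,0,0,0,0.12,0.6],
    [0,0,0,0,0,0.12,0.6],
    [0,0,0,0,0,0.12,0.6],
    [0,0,0,0,0,0.12,0.6],
    [0,0,0,0,0,0.12,0.6],
    [0,0,0,0,0,0,0.6],
    [0,0,0,0,0,0,0.6],
    [0,0,0,0,0,0,0.6],
  ],
)

```text
time: 2.77
tool_pos: [0.5852, 0.2482, 0.1704]
tool_rot: [-3.141, 0.0, 1.16]
contact_force: [0.1, 0.8, 0.0]
opening: 0.0552
grip_force: 0.0
```

Run:
```python
from h import *;from cell import robot,cams
c=cams.read_camera('wrist');P=cloud(c);cv2.imwrite('pics/w1.png',c['image'])
q=P[(P[...,2]>.05)&(P[...,2]<.1)&(np.hypot(P[...,0]-.584,P[...,1]-.248)<.06)&(c['depth']>0)]
print(len(q),rect(q),q[:,2].max());t=q[q[:,2]>.085];print(len(t),rect(t),t.mean(0))
```

```text
1753 (array([584.1, 248.1]), array([64.4, 19.6]), 66.5) 0.09257510617427009
1568 (array([584.2, 247.8]), array([63.9, 19.3]), 65.8) [0.58385539 0.24924763 0.08945882]
```

View pics/w1.png

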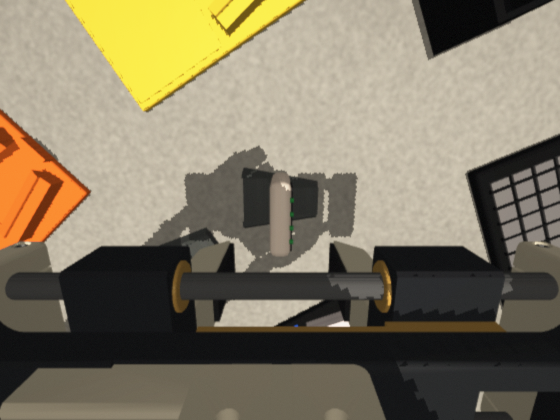

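The wrist view shows the puck on edge at (282,215), between the fingers. The wide tail is on the left and the nose on the right, and everything lines up. Descend and grip.

Emit:
carry_out(
  deltas=[
    [0,-0.1,2.0,0,0,0,0.6],
    [0,0,2.0,0,0,0,0.6],
    [0,0,2.0,0,0,0,0.6],
    [0,0,2.0,0,0,0,0.6],
    [0,0,1.6,0,0,0,0.6],
    [0,0,1.4,0,0,0,0.6],
    [0,0,1.0,0,0,0,0.6],
    [0,0,0.4,0,0,0,0.6],
  ],
)

```text
time: 3.48
tool_pos: [0.5836, 0.2484, 0.045]
tool_rot: [-3.14, 0.002, 1.158]
contact_force: [-0.4, 0.4, 0.2]
opening: 0.055
grip_force: 0.0
```

Emit:
carry_out(
  deltas=[
    [0,0,0,0,0,0,0],
    [0,0,0,0,0,0,0],
    [0,0,0,0,0,0,0],
    [0,0,0,0,0,0,0],
    [0,0,0,0,0,0,0],
    [0,0,0,0,0,0,0],
    [0,0,0,0,0,0,0],
    [0,0,0,0,0,0,0],
  ],
  force=25,
)

```text
time: 4.15
tool_pos: [0.5845, 0.2488, 0.0473]
tool_rot: [3.141, -0.001, 1.157]
contact_force: [-1.6, 0.1, 3.8]
opening: 0.0181
grip_force: 25.0
```

Emit:
carry_out(
  deltas=[
    [0,0,-0.5,0,0,0,0],
    [0,0,-1,0,0,0,0],
    [0,0,-1,0,0,0,0],
    [0,0,-1,0,0,0,0],
    [0,0,-1,0,0,0,0],
    [0,0,-1,0,0,0,0],
    [0,0,-0.5,0,0,0,0],
    [0,0,0,0,0,0,0],
  ],
)

```text
time: 4.82
tool_pos: [0.5853, 0.2489, 0.1087]
tool_rot: [3.139, -0.002, 1.157]
contact_force: [0.7, -0.2, -2.9]
opening: 0.0179
grip_force: 25.0
```

Emit:
carry_out(
  deltas=[
    [-1.0,0.1,0,0,0,0,0],
    [-2.0,0.1,0,0,0,0,0],
    [-2.0,0.1,0,0,0,0,0],
    [-2.0,0.1,0,0,0,0,0],
    [-2.0,0.1,0,0,0,0,0],
    [-2.0,0.1,0,0,0,0,0],
    [-2.0,0.1,0,0,0,0,0],
    [-2.0,0.1,0,0,0,0,0],
  ],
)

```text
time: 5.48
tool_pos: [0.53, 0.1066, 0.1061]
tool_rot: [-3.14, 0.001, 1.157]
contact_force: [0.2, 0.3, -3.1]
opening: 0.0178
grip_force: 25.0
```

Emit:
carry_out(
  deltas=[
    [-2.0,0.1,0,0,0,0,0],
    [-2.0,0.1,0,0,0,0,0],
    [-2.0,0.1,0,0,0,0,0],
    [-1.2,0.1,0,0,0,0,0],
    [-0.3,0.1,0,0,0,0,0],
    [0,0,0,0,0,-0.1,0],
    [0,0,0,0,0,-0.1,0],
    [0,0,0,0,0,-0.1,0],
  ],
)

```text
time: 6.15
tool_pos: [0.5059, 0.0377, 0.1065]
tool_rot: [-3.142, -0.0, 1.462]
contact_force: [-0.2, 0.0, -1.8]
opening: 0.0183
grip_force: 25.0
```

Emit:
carry_out(
  deltas=[
    [0,0,0,0,0,-0.1,0],
    [0,0,0,0,0,-0.1,0],
    [0,0,0,0,0,-0.04,0],
    [0,0,0,0,0,0,0],
    [0,0,0,0,0,0,0],
    [0,0,0,0,0,0,0],
    [0,0,0,0,0,0,0],
    [0,0,0,0,0,0,0],
  ],
)

```text
time: 6.82
tool_pos: [0.5058, 0.0376, 0.1067]
tool_rot: [3.142, -0.0, 1.696]
contact_force: [-0.4, -0.6, -3.3]
opening: 0.0179
grip_force: 25.0
```

Run:
```python
from h import *;from cell import robot,cams
c=cams.read_camera('wrist');cv2.imwrite('pics/w2.png',c['image'])
P=cloud(c)
# rails
q=P[(P[...,2]>.024)&(P[...,2]<.04)&(abs(P[...,0]-.592)<.065)&(abs(P[...,1]-.049)<.07)&(c['depth']>0)];print('rails',len(q),rect(q))
h=cv2.cvtColor(c['image'],cv2.COLOR_BGR2HSV);b=(h[...,0]>100)&(h[...,0]<130)&(h[...,1]>120)
p=onplane(c,np.argwhere(b)[:,::-1],.01);print('pad',rect(p))
print(robot.observe()['tool_pos'],robot.observe()['tool_rot'])
```

```text
rails 3741 (array([595.,  54.]), array([76.6, 94.4]), 87.4)
pad (array([495.2,  49.4]), array([99.9, 83.4]), 7.3)
[0.50581333 0.03750912 0.10672284] [ 3.14150142e+00 -1.09365334e-04  1.69633891e+00]
```

View pics/w2.png

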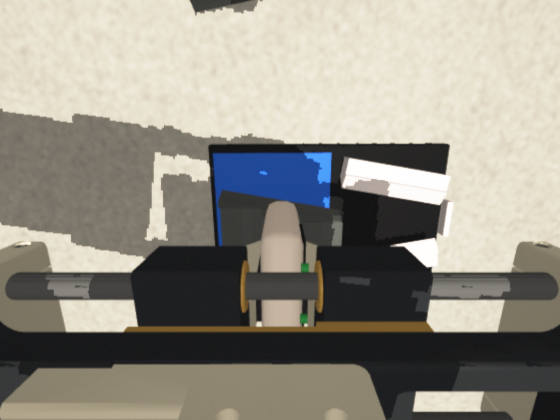

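The wrist view shows the held shoe above the blue pad, short of the rails (mouth at about column 340). It is aligned with the dock, so I'll lower it.

Emit:
carry_out(
  deltas=[
    [0,0,0.6,0,0,0,0],
    [0,0,0.9,0,0,0,0],
    [0,0,0.9,0,0,0,0],
    [0,0,0.8,0,0,0,0],
    [0,0,0.7,0,0,0,0],
    [0,0,0.5,0,0,0,0],
    [0,0,0.2,0,0,0,0],
    [0,0,0,0,0,0,0],
  ],
)

```text
time: 7.53
tool_pos: [0.5055, 0.0375, 0.0601]
tool_rot: [-3.14, -0.0, 1.697]
contact_force: [0.0, 1.0, -3.2]
opening: 0.0177
grip_force: 25.0
```

Emit:
carry_out(
  deltas=[
    [0,0,0.1,0,0,0,0],
    [0,0,0.1,0,0,0,0],
    [0,0,0.1,0,0,0,0],
    [0,0,0.1,0,0,0,0],
    [0,0,0,0,0,0,0],
    [0,0,0,0,0,0,0],
    [0,0,0,0,0,0,0],
    [0,0,0,0,0,0,0],
  ],
)

```text
time: 8.2
tool_pos: [0.5061, 0.0374, 0.0572]
tool_rot: [3.141, 0.0, 1.697]
contact_force: [-1.7, -0.0, 4.2]
opening: 0.0178
grip_force: 25.0
```

Landed. Loosen the grip, then drop the fingers lower for the push.

Emit:
carry_out(
  deltas=[
    [0,0,0,0,0,0,0.35],
    [0,0,0,0,0,0,0.35],
    [0,0,0,0,0,0,0.35],
    [0,0,0,0,0,0,0.35],
    [0,0,0.5,0,0,0,0.35],
    [0,0,0.5,0,0,0,0.35],
    [0,0,0.3,0,0,0,0.35],
    [0,0,0,0,0,0,0.35],
  ],
)

```text
time: 8.87
tool_pos: [0.5051, 0.0375, 0.0426]
tool_rot: [-3.14, -0.0, 1.697]
contact_force: [-0.0, -0.6, -0.4]
opening: 0.0318
grip_force: 0.0
```

Emit:
carry_out(
  deltas=[
    [0,0.5,0,0,0,0,0.35],
    [0,0.5,0,0,0,0,0.35],
    [0,0.5,0,0,0,0,0.35],
    [0,0.5,0,0,0,0,0.35],
    [0,0.5,0,0,0,0,0.35],
    [0,0.5,0,0,0,0,0.35],
    [0,0.5,0,0,0,0,0.35],
    [0,0.5,0,0,0,0,0.35],
  ],
)

```text
time: 9.53
tool_pos: [0.546, 0.0425, 0.0438]
tool_rot: [3.142, -0.0, 1.697]
contact_force: [-0.6, -0.3, 1.1]
opening: 0.032
grip_force: 0.7
```

Run:
```python
from h import *;from cell import robot,cams
c=cams.read_camera('scene');cv2.imwrite('pics/s2.png',cv2.resize(c['image'][140:310,200:400],None,fx=3.5,fy=3.5,interpolation=cv2.INTER_CUBIC))
```

```text
(no output)
```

View pics/s2.png

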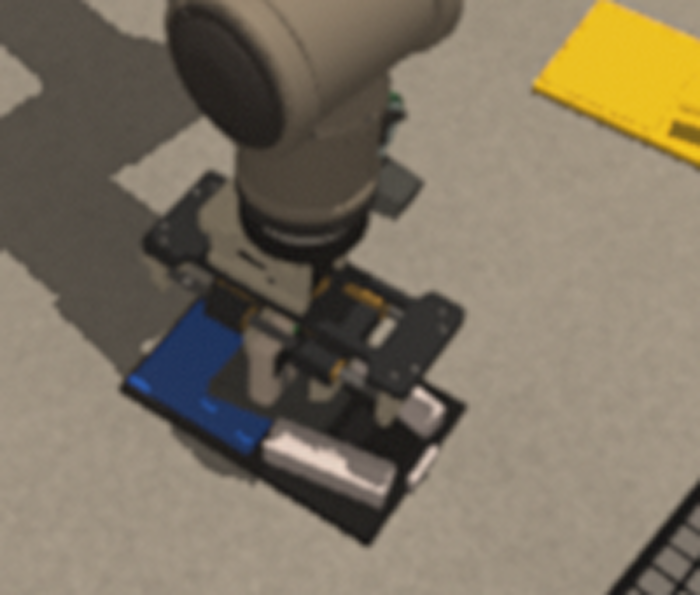

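The scene crop shows the shoe flat on the plate and its nose entering between the rails at about (330,410). Keep pushing.

Emit:
carry_out(
  deltas=[
    [0,0.5,0,0,0,0,0.35],
    [0,0.5,0,0,0,0,0.35],
    [0,0.5,0,0,0,0,0.35],
    [0,0.5,0,0,0,0,0.35],
    [0,0.4,0,0,0,0,0.35],
    [0,0.4,0,0,0,0,0.35],
    [0,0.3,0,0,0,0,0.35],
    [0,0,0,0,0,0,0.35],
  ],
)

```text
time: 10.25
tool_pos: [0.577, 0.0464, 0.0438]
tool_rot: [3.141, 0.0, 1.697]
contact_force: [-0.3, 0.1, 0.4]
opening: 0.032
grip_force: 0.0
```

Emit:
carry_out(
  deltas=[
    [0,0.1,0,0,0,0,0.35],
    [0,0.1,0,0,0,0,0.35],
    [0,0.1,0,0,0,0,0.35],
    [0,0.1,0,0,0,0,0.35],
    [0,0.1,0,0,0,0,0.35],
    [0,0.1,0,0,0,0,0.35],
    [0,0,0,0,0,0,0.35],
    [0,0,0,0,0,0,0.35],
  ],
)

```text
time: 10.92
tool_pos: [0.5824, 0.0472, 0.0438]
tool_rot: [3.141, -0.0, 1.697]
contact_force: [1.0, -0.5, 0.6]
opening: 0.032
grip_force: 0.0
```

Emit:
carry_out(
  deltas=[
    [0,0.1,0,0,0,0,0.35],
    [0,0.1,0,0,0,0,0.35],
    [0,0.1,0,0,0,0,0.35],
    [0,0.05,0,0,0,0,0.35],
    [0,0.05,0,0,0,0,0.35],
    [0,0,0,0,0,0,0.35],
    [0,0,0,0,0,0,0.35],
    [0,0,0,0,0,0,0.35],
  ],
)

```text
time: 11.58
tool_pos: [0.5863, 0.0476, 0.0437]
tool_rot: [3.141, -0.0, 1.697]
contact_force: [-0.7, -0.4, -0.5]
opening: 0.032
grip_force: 0.2
```

Run:
```python
from h import *;from cell import robot,cams
c=cams.read_camera('wrist');P=cloud(c);cv2.imwrite('pics/w3.png',c['image'])
s=robot.observe();p=s['tool_pos'];a=s['tool_rot'][2]-np.pi/2
R=np.array([[np.cos(a),np.sin(a)],[-np.sin(a),np.cos(a)]])
q=P[(P[...,2]>.06)&(P[...,2]<.11)&(np.hypot(P[...,0]-p[0],P[...,1]-p[1])<.06)&(c['depth']>0)]
print(p,s['contact_force'],s['grip_force'],rect(q))
```

```text
[0.58627224 0.04763766 0.04374367] [-0.63197354 -1.35297447  0.4097518 ] 0.134013625793159 (array([584.,  60.]), array([93.4, 47.7]), 7.3)
```

View pics/w3.png

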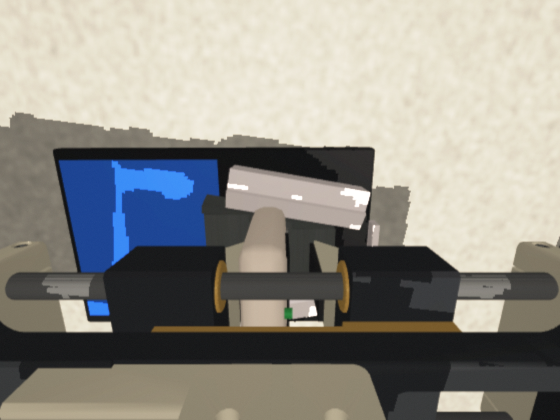

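The shoe tail (column 205) still sits about 12 mm short of the rail mouth (column 228). The back finger is touching the puck and the force is low, so I'll push on.

Emit:
carry_out(
  deltas=[
    [0,0.15,0,0,0,0,0.35],
    [0,0.15,0,0,0,0,0.35],
    [0,0.15,0,0,0,0,0.35],
    [0,0.15,0,0,0,0,0.35],
    [0,0.15,0,0,0,0,0.35],
    [0,0.15,0,0,0,0,0.35],
    [0,0.1,0,0,0,0,0.35],
    [0,0,0,0,0,0,0.35],
  ],
)

```text
time: 12.3
tool_pos: [0.5964, 0.0489, 0.0437]
tool_rot: [3.141, -0.0, 1.697]
contact_force: [0.6, -0.1, 0.1]
opening: 0.0321
grip_force: 0.0
```

Emit:
carry_out(
  deltas=[
    [0,0.1,0,0,0,0,0.35],
    [0,0.1,0,0,0,0,0.35],
    [0,0,0,0,0,0,0.35],
    [0,0,0,0,0,0,0.35],
    [0,0,0,0,0,0,0.35],
    [0,0,0,0,0,0,0.35],
    [0,0,0,0,0,0,0.35],
    [0,0,0,0,0,0,0.35],
  ],
)

```text
time: 12.97
tool_pos: [0.5981, 0.0491, 0.0437]
tool_rot: [3.142, -0.0, 1.697]
contact_force: [0.0, 0.9, -1.0]
opening: 0.0322
grip_force: 0.4
```

Emit:
carry_out(
  deltas=[
    [0,0.05,0,0,0,0,0.35],
    [0,0.05,0,0,0,0,0.35],
    [0,0.05,0,0,0,0,0.35],
    [0,0.05,0,0,0,0,0.35],
    [0,0,0,0,0,0,0.35],
    [0,0,0,0,0,0,0.35],
    [0,0,0,0,0,0,0.35],
    [0,0,0,0,0,0,0.35],
  ],
)

```text
time: 13.63
tool_pos: [0.5999, 0.0495, 0.0437]
tool_rot: [-3.141, -0.0, 1.697]
contact_force: [-2.8, 1.4, 0.4]
opening: 0.0322
grip_force: 1.2
```

Contact force is starting to build. Next, a push in small increments.

Emit:
carry_out(
  deltas=[
    [0,0.05,0,0,0,0,0.35],
    [0,0.05,0,0,0,0,0.35],
    [0,0.05,0,0,0,0,0.35],
    [0,0,0,0,0,0,0.35],
    [0,0,0,0,0,0,0.35],
    [0,0,0,0,0,0,0.35],
    [0,0,0,0,0,0,0.35],
    [0,0,0,0,0,0,0.35],
  ],
)

```text
time: 14.3
tool_pos: [0.6013, 0.0496, 0.0437]
tool_rot: [-3.141, -0.0, 1.697]
contact_force: [-4.5, 1.1, 1.4]
opening: 0.0319
grip_force: 2.4
```

Emit:
carry_out(
  deltas=[
    [0,0.05,0,0,0,0,0.35],
    [0,0.05,0,0,0,0,0.35],
    [0,0.05,0,0,0,0,0.35],
    [0,0,0,0,0,0,0.35],
    [0,0,0,0,0,0,0.35],
    [0,0,0,0,0,0,0.35],
    [0,0,0,0,0,0,0.35],
    [0,0,0,0,0,0,0.35],
  ],
)

```text
time: 14.97
tool_pos: [0.6013, 0.0496, 0.0436]
tool_rot: [-3.138, -0.0, 1.697]
contact_force: [-10.9, 0.3, 4.8]
opening: 0.0325
grip_force: 5.1
```

Emit:
carry_out(
  deltas=[
    [0,0.1,0,0,0,0,0.35],
    [0,0.1,0,0,0,0,0.35],
    [0,0,0,0,0,0,0.35],
    [0,0,0,0,0,0,0.35],
    [0,0,0,0,0,0,0.35],
    [0,0,0,0,0,0,0.35],
    [0,0,0,0,0,0,0.35],
    [0,0,0,0,0,0,0.35],
  ],
)

```text
time: 15.63
tool_pos: [0.6012, 0.0497, 0.0435]
tool_rot: [-3.133, -0.001, 1.697]
contact_force: [-16.7, -1.2, 10.0]
opening: 0.0326
grip_force: 8.6
```

Emit:
carry_out(
  deltas=[
    [0,0.1,0,0,0,0,0.35],
    [0,0,0,0,0,0,0.35],
    [0,0,0,0,0,0,0.35],
    [0,0,0,0,0,0,0.35],
    [0,0,0,0,0,0,0.35],
    [0,0,0,0,0,0,0.35],
    [0,0,0,0,0,0,0.35],
    [0,0,0,0,0,0,0.35],
  ],
)

```text
time: 16.3
tool_pos: [0.6013, 0.0497, 0.0434]
tool_rot: [-3.131, -0.001, 1.697]
contact_force: [-20.4, -1.6, 13.0]
opening: 0.0323
grip_force: 10.4
```

Emit:
carry_out(
  deltas=[
    [0,-0.3,0,0,0,0,0.35],
    [0,-0.3,0,0,0,0,0.35],
    [0,-0.3,0,0,0,0,0.35],
    [0,-0.3,0,0,0,0,0.35],
    [0,-0.1,0,0,0,0,0.5],
    [0,0,0,0,0,0,0.5],
    [0,0,0,0,0,0,0.5],
    [0,0,0,0,0,0,0.5],
  ],
)

```text
time: 16.97
tool_pos: [0.5934, 0.0485, 0.0438]
tool_rot: [3.141, 0.0, 1.697]
contact_force: [-0.5, 0.4, 0.5]
opening: 0.0455
grip_force: 0.0
```

Wedged under 20 N without moving, and released. Rise straight up and look.

Emit:
carry_out(
  deltas=[
    [0,0,-1,0,0,0,0.5],
    [0,0,-2,0,0,0,0.5],
    [0,0,-2,0,0,0,0.5],
    [0,0,-2,0,0,0,0.5],
    [0,0,-2,0,0,0,0.5],
    [0,0,-2,0,0,0,0.5],
    [0,0,-1,0,0,0,0.5],
    [0,0,0,0,0,0,0.5],
  ],
)

```text
time: 17.63
tool_pos: [0.5946, 0.0485, 0.1668]
tool_rot: [3.136, 0.001, 1.697]
contact_force: [0.2, 0.5, 0.3]
opening: 0.0456
grip_force: 0.0
```

Emit:
carry_out(
  deltas=[
    [0,-2,0,0,0,0,0.5],
    [0,-2,0,0,0,0,0.5],
    [0,-2,0,0,0,0,0.5],
    [0,-2,0,0,0,0,0.5],
    [0,-2,0,0,0,0,0.5],
    [0,-1,0,0,0,0,0.5],
    [0,0,0,0,0,0,0.5],
    [0,0,0,0,0,0,0.5],
  ],
)

```text
time: 18.3
tool_pos: [0.4839, 0.0347, 0.1633]
tool_rot: [-3.141, -0.0, 1.696]
contact_force: [0.9, 0.4, 0.9]
opening: 0.0457
grip_force: 0.0
```

Run:
```python
from h import *;from cell import robot,cams
c=cams.read_camera('scene');P=cloud(c)
q=P[(P[...,2]>.05)&(P[...,2]<.105)&(abs(P[...,0]-.592)<.05)&(abs(P[...,1]-.049)<.06)&(c['depth']>0)]
print(len(q),rect(q),q[:,2].max(),robot.observe()['contact_force'])
cv2.imwrite('pics/s3.png',cv2.resize(c['image'][140:310,200:400],None,fx=3.5,fy=3.5,interpolation=cv2.INTER_CUBIC))
```

```text
428 (array([597.1,  48. ]), array([20.5, 64.8]), 5.3) 0.10349332151291635 [-0.07845292 -0.0345912   0.12002115]
```

View pics/s3.png

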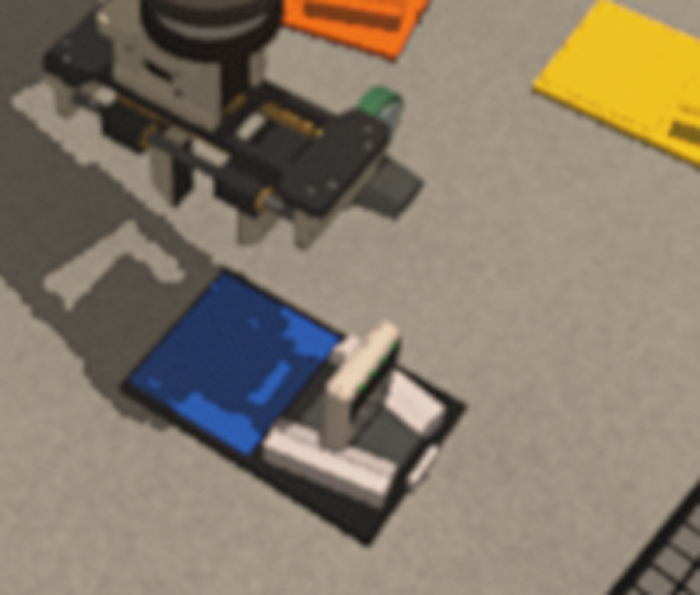

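The scene crop shows the reader upright between the rails at about (360,385), with the shoe tail flush at the mouth and the gripper clear. The measured centre, (0.597, 0.048), matches home within camera bias. Handing in.

```bash
python3 -c "
from cell import robot
print(robot.hand_in())"
```

```text
the job is handed in; nothing more can be done
None
```

The card reader is wedged home in the black counter dock: it did not move under a 20 N push, and I let go of it there. I never touched the sign or the mirror, and the job was handed in at about 18 s.

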